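Tuck the hat strip under the joggled panel in the weld jig and hold it down

ROBOT

A 6-joint arm with a two-finger parallel gripper is mounted at the origin on the work surface. World frame = base frame: x ahead of the robot, y to its left, z up, the work surface at z = 0. Lengths are in m, angles in rad, forces in N, time in s.
With the tool pointing down it reaches from about 0.4 to 0.825 m from the base axis. Payload 7 kg.
Tool frame: the origin (TCP) lies at the very end of the fingers, on their centre line; the grasp point (between the pads) lies 19 mm behind it (manip.grip_point_offset is the distance from the TCP to the grasp point, in m); y points along the fingers, z is the direction in which the jaws open and shut, and the axes are right-handed (so a half turn about y gives the same grasp; the last joint's range is limited). The gripper opens to 85 mm and grips with 20 to 120 N. Pads are 22 mm wide; open, the fingers measure 114 mm over their backs; the gripper's body (76 mm by 85 mm) begins 54 mm behind the grasp point. The pads swing forward as they close: fully open they stand 13 mm farther back than shut.
Start: joints at [-0.868, 0.359, 0.012, 0, -1.224, -0.288], TCP at [0.272, -0.618, 0.203] pointing down, gripper open.
Joint ranges: [-3.07, 3.07], [-1.43, 2.12], [-1.02, 1.25], [-3.03, 1.67], [-3.05, -0], [-3.03, 3.03]. Speed limits (rad/s): [2.39, 2.39, 3.01, 3.14, 3.14, 3.14].

INTERFACE

Orientations are given as a unit quaternion [w, x, y, z].
In Python, from rig import manip, cams, order gives the robot as it stands. Calls block until the motion is done:
- manip.goto(position, orientation): joint-space move of the TCP to a pose.
- manip.move_l(position, frame=None, feed=0.15): straight line of the TCP; frame=None keeps the orientation; feed is the mean speed in m/s.
- manip.movej(angles): joint-space move.
- manip.command_gripper(opening, newtons=None): finger opening in m; newtons is the grip in N (None keeps the last); returns when the fingers have stopped.
- manip.dwell(seconds).
- manip.solve_ik(position, orientation): joint angles nearest the present ones, or None.
- manip.get_state(): the state.
- cams.snapshot(name): name is "scene" or "side" or "wrist"; returns a dict with "pixels" (420x560x3 uint8, blue, green, red), "fovy" (degrees; the focal length in pixels is half the picture's height over the tangent of half this angle, whatever the lens; pixels are square), "cx", "cy" (the principal point, pixels), "dist" ([k1, k2, p1, p2, k3] as OpenCV has them; the pictures are not rectified), "R" (3x3) and "t" (3): a world point X has camera coordinates R X + t. Camera axes: x right, y down, z forward; pixel columns grow to the right and rows downward; lengths in m; the calibration is good to about 2 mm. A picture is of the moment at which its call begins. There is no depth.
A pose or a line that the arm cannot do raises manip.Unreachable and nothing moves.
- order.sign_off(): hands the job in, once; it reports no verdict.
The state is a dict: "clock": time; "joints": joint angles; "joint_velocities": joint speeds; "joint_torque": joint torques, N m; "position": TCP position; "orientation": TCP orientation; "force": force on the tool from outside, world axes, zero at the start; "wrist_torque": the same for the moment, N m; "finger_gap": finger opening in m.
Only numpy, scipy, OpenCV 4.12 (cv2) and the standard library are available. Lean on these libraries where they do the work, as an engineer would, in place of code of your own. Each camera call takes 0.05 s, during which the arm holds its last target.

TASK

Get this lap joint ready for tacking: first swing the toggle clamp's handle up and over centre until it locks against its stop, so that its rubber foot holds the grey panel down in the jig. Then bring the hat-section strip, lay it flat on the jig plate with its wide flange towards the panel, and slide that flange under the panel's raised lip, without lifting or shifting the panel, until it butts against the step, strip square to the panel and their ends level. Finish while holding it there: keep the strip pressed flat on the plate with a firm push of about 15 N and do not let go; leave the hammer, the jar and the loose C-clamp where they are.

Things in the scene. Friction and masses are not known exactly. Their poses are not given: they have to be found in the camera images.
- jig: Fixed dark steel jig plate, 15 mm thick, with steel stop blocks (14 mm high) round the panel and a toggle clamp at its left. Origin on the bench under the middle of the panel's step; x from the free near part towards the panel, y left to the clamp, z up. Plate: x -165 to +135, y -110 to +210, top z = 15 mm.
- panel: Grey sheet panel, 3 mm thick, 0.35 to 0.6 kg, loose on the plate between stops (1 mm play). Origin on the plate top at the foot and middle of the step; axes as the jig's. Flat on the plate from x = 0 to 83 mm; upright step at x = 0; from it a lip 25 mm long reaches to -x, its underside 6 mm and top 9 mm over the plate. Ends at y = -80 and +80 mm.
- panel_lip (a point): Middle of the lip's free edge, on its top face: x = -25, y = 0, z = 9 mm in the panel's frame.
- strip: Bare aluminium hat-section strip, 160 mm long (along y), 0.2 to 0.4 kg, loose on the bench right of the jig. Its hat, a rib 30 mm wide and 28 mm high to grip across from above, runs the whole length; wide flange 55 mm on its +x side, narrow flange 25 mm on -x, both 3 mm thick at the bottom. Origin: middle of the hat, 14 mm over the underside, 70 mm from the wide flange's edge.
- strip_edge (a point): Middle of the strip's wide flange's free edge, at half its thickness: 70 mm from the strip's origin along its x, 12.5 mm below it. At home it meets the panel's step; the lip's edge is then 30 mm from the hat's side.
- clamp_handle (a joint): Handle of the toggle clamp against its link, rad: 0 open (handle leaning 68 degrees outwards, away from the panel, arm raised), growing as it closes; 1.58 at dead centre, 1.77 locked at its stop with the handle upright. Swings with a few newtons at the grip, harder just before dead centre, where the rubber foot is squeezed; past that it stays shut.
- clamp_grip (a point): Point in the middle of the clamp handle's black rubber grip, 16 mm short of its free end. The grip is 20 mm wide along the jig's x, 16 mm thick, 78 mm long, and can be pinched from above across its width. Open, the point is 107 mm over the bench; shut, 183 mm.
- clamp_pivot (a point): Fixed point on the jig (x = 35, y = 120, z = 49 mm in its frame) about which clamp_grip travels in an arc of 134 mm radius in the jig's y-z plane: 64 degrees outwards (+y) from straight above this point when open, 2 degrees inwards (-y) when locked.
- clamp_tip: Black rubber foot on the spindle at the end of the clamp's arm, 16 mm across; origin at the middle of its underside. Springy; locked, it presses on the panel's flat part with about 7 N.
- hammer: Bystander: a hammer, 290 mm long, lying on the bench beyond the strip; origin under its middle.
- paste_jar: Bystander: a closed jar, 64 mm across, 70 mm high, at the left on the near side; origin at the middle of its underside.
- cclamp: Bystander: a loose C-clamp, about 170 x 110 mm, lying on the bench left of the jig; origin under its frame.
Not all that is in view belongs to the job. What is shaped like the strip but pink is not meant.

How it is judged:
On the way, in this order (a step that is already met when the one before it is completed fails the run):
1. the toggle clamp is over centre against its stop and its foot presses on the panel (value of joint clamp_handle above 1.68 rad and contact force between clamp_tip and panel above 3 N), for 0.3 s.
2. the strip's wide flange is under the lip, up to the step, square and flat, with the clamp still locked (all of step 1 and x of strip_edge in the frame of panel above -0.005 m and y of strip_edge in the frame of panel between -0.008 and 0.008 m and z of strip_edge in the frame of panel between -0.001 and 0.0035 m and angle between the x axis of strip and the x axis of panel, either way round below 0.05 rad and angle between strip's own z axis and vertical below 0.03 rad), for 0.2 s.
At the end, for the whole second after the job is handed in: Clamp locked (handle joint over 1.68), foot pressing on the panel; flange edge within 5 mm of the step, ends level within 8 mm, square within 0.05 rad, flat (tilt under 0.03); panel moved under 5 mm; the robot still holds the strip, pressed on the plate with over 7 N (all of step 2 and distance of panel_lip from where it was at the start of the episode below 0.005 m and angle between panel's own z axis and vertical below 0.03 rad and contact force between any of the fingers, the arm and strip above 4 N and contact force between strip and jig above 7 N and linear speed of strip below 0.02 m/s); the arm keeps its last pose, push and grip.
It fails at once if the panel's lip is lifted by more than 3.5 mm (z of panel_lip in the frame of jig above 0.0275 m).
It fails at once if the panel is shoved by more than 6 mm (distance of panel_lip from where it was at the start of the episode above 0.006 m).
It fails at once if the hammer is disturbed (distance of hammer from where it was at the start of the episode above 0.03 m).
It fails at once if the jar is disturbed (distance of paste_jar from where it was at the start of the episode above 0.03 m).
It fails at once if the C-clamp is disturbed (distance of cclamp from where it was at the start of the episode above 0.03 m).
It also fails if it takes over 64 s, if anything falls off the work surface, if the arm or the gripper's body presses on something with over 40 N, if the wrist force passes 120 N, or if a joint passes its speed limit or range.

## Working session

There is one attempt and no reset: what is moved stays moved. The work goes in short steps, each a Python script; the robot and the scene stay as the last script left them, time stands still between calls to the robot, and variables do not carry over. Pictures are saved under pics/ and viewed, and the job is handed in when it is done.

```bash
ls; mkdir -p pics
python3 - <<'E'
from rig import manip,cams,order
import cv2
for n in ["scene","side","wrist"]:
    s=cams.snapshot(n); cv2.imwrite(f"pics/{n}0.png",s["pixels"]); print(n,s["fovy"],s["cx"],s["cy"],s["dist"],(-s["R"].T@s["t"]).round(3), s["R"].round(3).tolist())
print(manip.get_state(), manip.grip_point_offset)
E
```

```text
pics
scene 42.79769340221666 273.8635504406536 201.1774732296939 [-0.01411795  0.          0.          0.          0.        ] [ 1.074 -0.869  1.304] [[0.832, 0.555, -0.015], [0.419, -0.645, -0.639], [-0.364, 0.526, -0.769]]
side 42.032419245883496 276.93230348839137 216.23665723262496 [-0.13280668  0.          0.          0.          0.        ] [0.111 1.114 0.894] [[-0.951, -0.308, -0.018], [-0.15, 0.514, -0.844], [0.269, -0.8, -0.536]]
wrist 60.127625109562636 283.21595865026023 209.73607373795204 [-0.03370159  0.          0.          0.          0.        ] [ 0.208 -0.647  0.373] [[-0.403, 0.915, 0.002], [0.881, 0.387, 0.274], [0.25, 0.112, -0.962]]
{'clock': 0.15, 'joints': array([-8.67893496e-01,  3.59205045e-01,  1.12568203e-02, -2.48864954e-04,
       -1.22409166e+00, -2.88111855e-01]), 'joint_velocities': array([-0.00031091, -0.00290453,  0.00343575,  0.0020438 , -0.00099694,
        0.00043908]), 'joint_torque': array([-7.61784249e-04, -5.83876848e+01,  2.93652481e+01,  6.94048718e+00,
       -4.24930622e-03, -7.10423762e-06]), 'position': array([ 0.27183756, -0.61740071,  0.20198572]), 'orientation': array([ 0.69238601, -0.69153377, -0.1454361 ,  0.14570863]), 'force': array([ 0.59277256, -0.03686046,  0.4696305 ]), 'wrist_torque': array([ 0.0080085 ,  0.02778592, -0.00881438]), 'finger_gap': 0.08556767920676626} 0.0187
```

View pics/scene0.png

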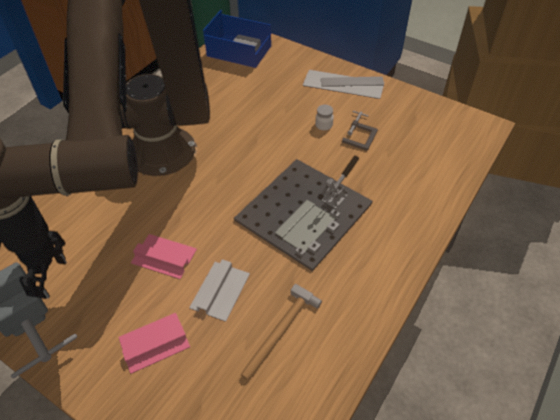

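View pics/side0.png

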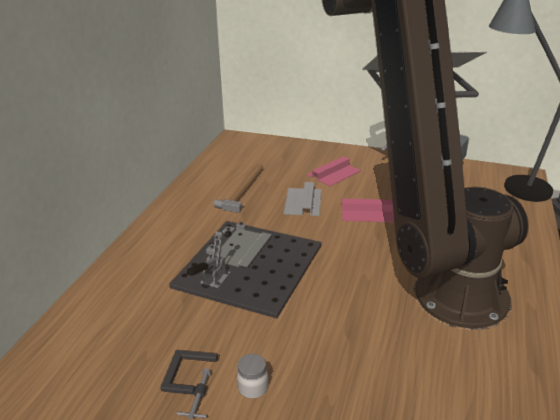

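View pics/wrist0.png

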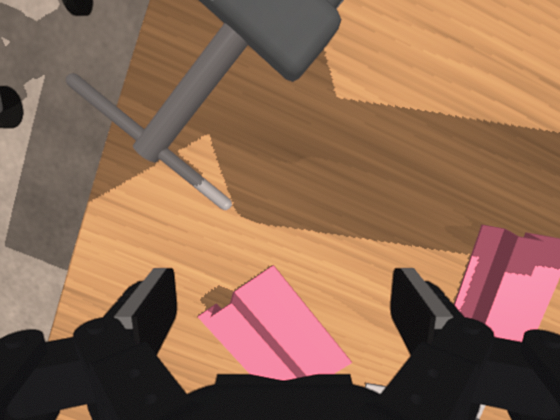

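```bash
cat > h.py <<'E'
import numpy as np, cv2
from rig import manip,cams,order
def K(s):
    h=s["pixels"].shape[0]; f=h/2/np.tan(np.radians(s["fovy"])/2)
    return np.array([[f,0,s["cx"]],[0,f,s["cy"]],[0,0,1.]])
def ray(s,uv):
    p=cv2.undistortPoints(np.array(uv,float).reshape(-1,1,2),K(s),np.array(s["dist"],float)).reshape(-1,2)
    d=np.c_[p,np.ones(len(p))]@s["R"]
    return -s["R"].T@s["t"], d/np.linalg.norm(d,axis=1)[:,None]
def plane(s,uv,z):
    o,d=ray(s,uv); return o+d*((z-o[2])/d[:,2])[:,None]
def proj(s,X):
    return cv2.projectPoints(np.array(X,float).reshape(-1,1,3),cv2.Rodrigues(np.array(s["R"]))[0],np.array(s["t"],float),K(s),np.array(s["dist"],float))[0].reshape(-1,2)
def tri(s1,u1,s2,u2):
    o1,d1=ray(s1,[u1]);o2,d2=ray(s2,[u2]);d1=d1[0];d2=d2[0]
    A=np.c_[d1,-d2];k=np.linalg.lstsq(A,o2-o1,rcond=None)[0]
    a=o1+k[0]*d1;b=o2+k[1]*d2
    return (a+b)/2,np.linalg.norm(a-b)
def crop(s,x0,y0,x1,y1,sc,name):
    cv2.imwrite("pics/"+name,cv2.resize(s["pixels"][y0:y1,x0:x1],None,fx=sc,fy=sc,interpolation=cv2.INTER_CUBIC))
E
python3 - <<'E'
from h import *
import pickle
S={n:cams.snapshot(n) for n in ["scene","side"]}
pickle.dump(S,open("s0.pkl","wb"))
crop(S["scene"],185,150,385,330,4,"sc1.png"[:3]+"1.png")
crop(S["side"],165,160,335,315,4.5,"sd1.png")
E
ls pics
```

```text
sc11.png
scene0.png
sd1.png
side0.png
wrist0.png
```

View pics/sc11.png

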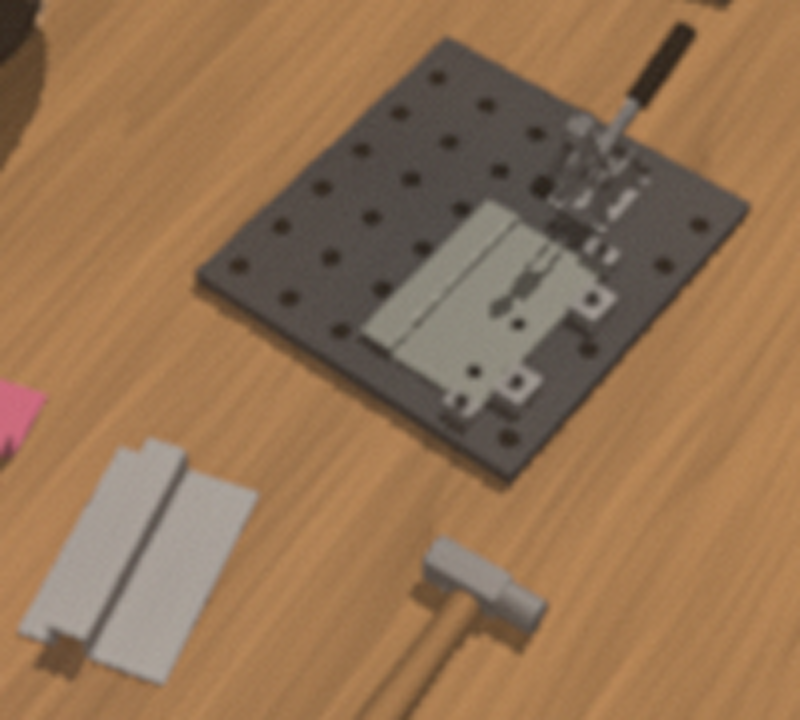

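View pics/sd1.png

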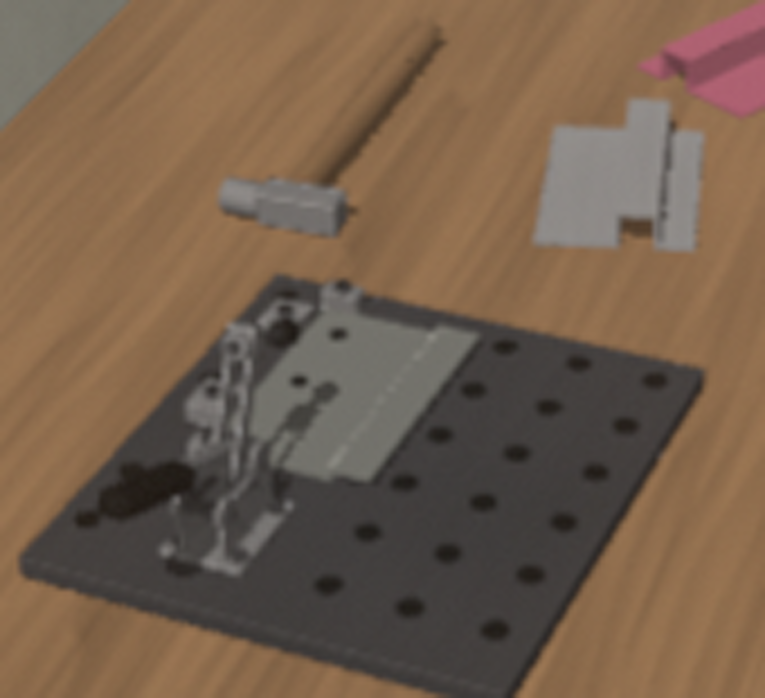

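```bash
cat >> h.py <<'E'
def fit2(model,world):
    # rigid 2d fit: world = R(th) m + t
    m=np.array(model,float);w=np.array(world,float)[:,:2];a=m-m.mean(0);b=w-w.mean(0)
    th=np.arctan2((a[:,0]*b[:,1]-a[:,1]*b[:,0]).sum(),(a*b).sum())
    c,s=np.cos(th),np.sin(th);R=np.array([[c,-s],[s,c]]);t=w.mean(0)-R@m.mean(0)
    return th,t,(m@R.T+t-w)
E
python3 - <<'E'
from h import *
import pickle
S=pickle.load(open("s0.pkl","rb"))
f=lambda pts,o,k:[(o[0]+(x+.5)/k-.5,o[1]+(y+.5)/k-.5) for x,y in pts]
sc=S["scene"];sd=S["side"]
M=[(-.165,-.11),(-.165,.21),(.135,.21),(.135,-.11)]
for n,s,p in (("sc",sc,f([(200,272),(447,38),(749,207),(505,478)],(185,150),4)),("sd",sd,f([(704,372),(507,697),(22,563),(277,277)],(165,160),4.5))):
    w=plane(s,p,.015); th,t,r=fit2(M,w); print(n,th,t,(r*1e3).round(1).tolist())
# strip flange corners at z=.003
a=plane(sc,f([(257,493),(163,683)],(185,150),4),.003); b=plane(sd,f([(536,242),(554,127)],(165,160),4.5),.003)
print(a,b)
for a in (a,b):
    d=a[0]-a[1]; print(np.linalg.norm(d), np.arctan2(d[1],d[0])-np.pi/2)
g=tri(sc,f([(662,65)],(185,150),4)[0],sd,f([(145,488)],(165,160),4.5)[0]); print(g)
E
```

```text
sc -0.09366186168998 [ 0.56893961 -0.01728092] [[-5.0, -3.4], [-0.8, 2.3], [2.8, 1.5], [3.1, -0.4]]
sd -0.08361127109994129 [ 0.5641519  -0.01047941] [[-1.7, -2.1], [-1.6, 1.9], [2.3, 1.3], [1.0, -1.1]]
[[ 0.54552621 -0.23935008  0.003     ]
 [ 0.57913031 -0.39487243  0.003     ]] [[ 0.54308585 -0.23791512  0.003     ]
 [ 0.57777439 -0.39370945  0.003     ]]
0.1591114061476561 0.2128010409370351
0.15960942919230367 0.21908227291266358
(array([0.6220331 , 0.19998157, 0.09940214]), np.float64(0.0003972573255533073))
```

```bash
cat >> h.py <<'E'
from scipy.spatial.transform import Rotation as Ro
def quat(phi,flip=False,tilt=None):
    if flip: phi=phi+np.pi
    z=np.array([np.cos(phi),np.sin(phi),0]);y=np.array([0,0,-1.]);x=np.cross(y,z)
    r=Ro.from_matrix(np.c_[x,y,z])
    if tilt is not None: r=Ro.from_rotvec(tilt)*r
    q=r.as_quat(); return q[[3,0,1,2]]
def st(): 
    s=manip.get_state(); print("t%.2f"%s["clock"],"p",s["position"].round(4),"F",s["force"].round(1),"T",s["wrist_torque"].round(2),"gap %.4f"%s["finger_gap"]); return s
E
python3 - <<'E'
from h import *
s=manip.get_state();q=s["orientation"];print(Ro.from_quat(q[[1,2,3,0]]).as_matrix().round(3))
for ph in (-.088,.216):
  for fl in (0,1):
    for p in ([.6225,.222,.25],[.493,-.33,.25],[.5,-.05,.1]):
        j=manip.solve_ik(p,quat(ph,fl)); print(ph,fl,p,None if j is None else j.round(2))
E
```

```text
[[ 0.915 -0.    -0.403]
 [ 0.403  0.001  0.915]
 [-0.    -1.     0.001]]
-0.088 0 [0.6225, 0.222, 0.25] [ 0.64  0.31  0.05  0.   -1.31  2.42]
-0.088 0 [0.493, -0.33, 0.25] [-0.26  0.2  -0.1   0.   -1.27 -2.97]
-0.088 0 [0.5, -0.05, 0.1] [ 0.29  0.17 -0.5   0.   -0.9   2.76]
-0.088 1 [0.6225, 0.222, 0.25] [ 0.64  0.31  0.05  0.   -1.31 -0.73]
-0.088 1 [0.493, -0.33, 0.25] [-0.26  0.2  -0.1   0.   -1.27  0.17]
-0.088 1 [0.5, -0.05, 0.1] [ 0.29  0.17 -0.5   0.   -0.9  -0.38]
0.216 0 [0.6225, 0.222, 0.25] [ 0.64  0.31  0.05  0.   -1.31  2.72]
0.216 0 [0.493, -0.33, 0.25] [-0.26  0.2  -0.1   0.   -1.27 -2.66]
0.216 0 [0.5, -0.05, 0.1] None
0.216 1 [0.6225, 0.222, 0.25] [ 0.64  0.31  0.05  0.   -1.31 -0.42]
0.216 1 [0.493, -0.33, 0.25] [-0.26  0.2  -0.1   0.   -1.27  0.48]
0.216 1 [0.5, -0.05, 0.1] [ 0.29  0.17 -0.5   0.   -0.9  -0.08]
```

Run:
```python
from h import *
import pickle
S={}
manip.goto([.51,-.33,.30],quat(-.088,1)); S["w_strip"]=cams.snapshot("wrist")
manip.goto([.585,.03,.32],quat(-.088,1)); S["w_jig"]=cams.snapshot("wrist")
manip.goto([.615,.16,.27],quat(-.088,1)); S["w_h"]=cams.snapshot("wrist"); S["sc"]=cams.snapshot("scene")
pickle.dump(S,open("s1.pkl","wb"))
for k in S: cv2.imwrite(f"pics/{k}.png",S[k]["pixels"])
st()
```

```text
t3.88 p [0.6153 0.1591 0.2705] F [-1.  -0.5 -0.6] T [-0.04  0.02 -0.03] gap 0.0849
```

View pics/w_strip.png

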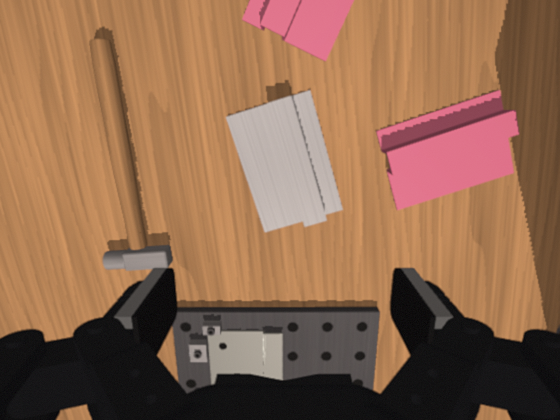

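View pics/w_jig.png

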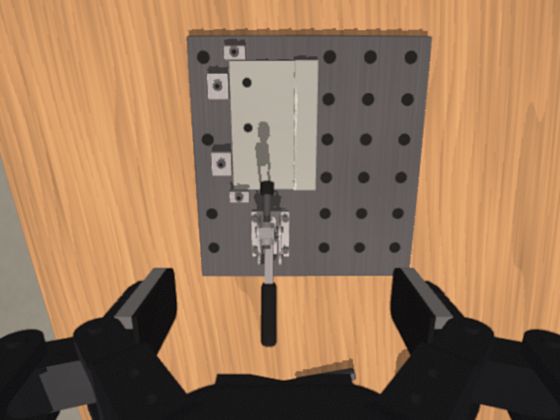

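View pics/w_h.png

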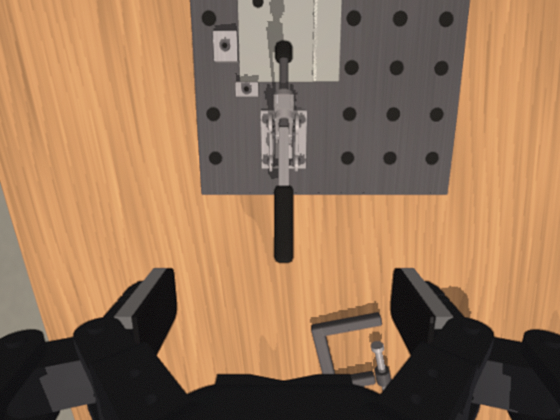

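Run:
```python
from h import *
import pickle
S=pickle.load(open("s1.pkl","rb"))
crop(S["w_jig"],180,25,440,215,3,"cj.png")
crop(S["w_strip"],215,75,355,240,3.5,"cs.png")
j=S["w_jig"]
p=[(188.5,36.5),(203,275.5),(410,275.5),(431,36.5)]
M=[(.135,-.11),(.135,.21),(-.165,.21),(-.165,-.11)]
w=plane(j,p,.015);th,t,r=fit2(M,w);print(th,t,(r*1e3).round(1).tolist())
```

```text
-0.08649128338929603 [ 0.56257009 -0.01398106] [[2.3, -1.3], [0.7, 1.7], [0.0, 0.6], [-3.0, -1.0]]
```

View pics/cj.png

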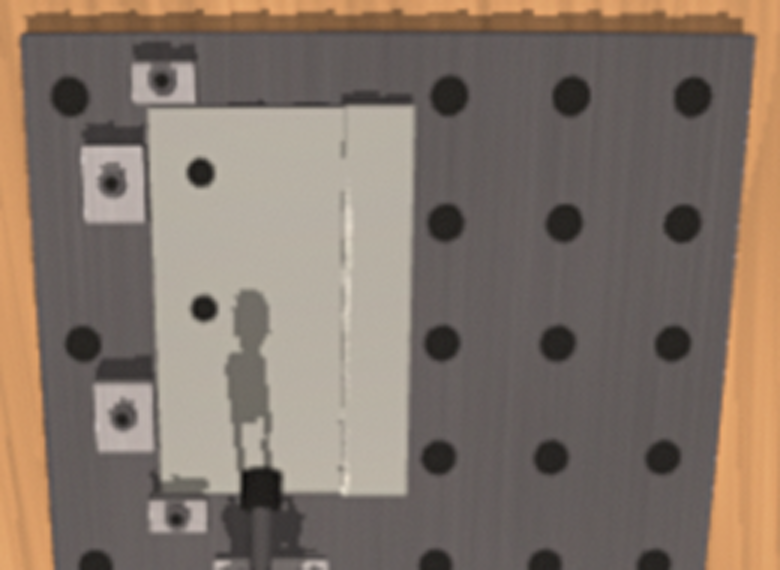

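View pics/cs.png

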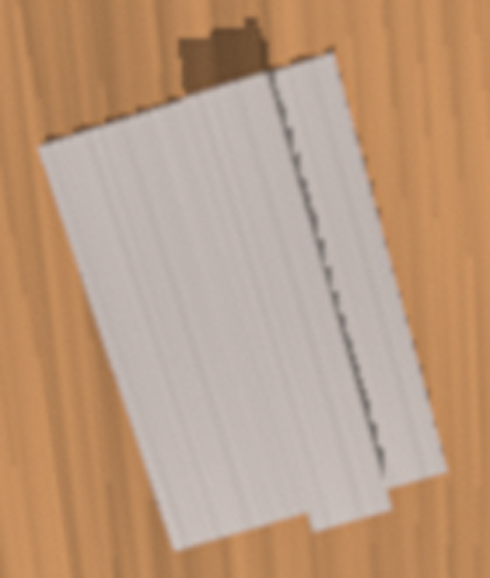

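```bash
python3 - <<'E'
from h import *
import pickle
S=pickle.load(open("s1.pkl","rb"))
f=lambda pts,o,k:[(o[0]+(x+.5)/k-.5,o[1]+(y+.5)/k-.5) for x,y in pts]
M=[(.07,-.08),(.07,.08),(-.04,.08),(-.04,-.08)]
w=plane(S["w_strip"],f([(41,147),(177,550),(446,472),(334,52)],(215,75),3.5),.003);th,t,r=fit2(M,w);print("strip",th,t,(r*1e3).round(1).tolist())
o=(180,25)
a=np.r_[plane(S["w_jig"],f([(414,106),(407,495)],o,3),.024),plane(S["w_jig"],f([(148,107),(160,493)],o,3),.018)]
th,t,r=fit2([(-.025,-.08),(-.025,.08),(.083,-.08),(.083,.08)],a);print("panel",th,t,(r*1e3).round(1).tolist())
p=f([(22,35),(755,36)],o,3)+[(203,275.5),(410,275.5)]
w=plane(S["w_jig"],p,.015);th,t,r=fit2([(.135,-.11),(-.165,-.11),(.135,.21),(-.165,.21)],w);print("jig",th,t,(r*1e3).round(1).tolist())
# grip: end of the grip in w_h
c,s=np.cos(th),np.sin(th);R=np.array([[c,-s],[s,c]])
J=lambda x,y,z:np.r_[R@[x,y]+t,z]
g=J(.035,.2404,.107);print("grip",g)
for k in ("w_h",): print(proj(S[k],[g, J(.035,.2404+.016*.927,.107+.016*.37), J(.035,.2404-.062*.927,.107-.062*.37)]))
E
python3 - <<'E'
import cv2;exec("")
i=cv2.imread("pics/w_h.png");g=i.max(2)<45
import numpy as np
for r in (195,205,220,235,250,258): 
    c=np.where(g[r,260:310])[0]+260; print(r,c.min(),c.max())
for c in (278,284,290):
    r=np.where(g[180:280,c])[0]+180; print(c,r.min(),r.max())
E
```

```text
strip 0.2056422591482798 [ 0.49025397 -0.33153098] [[0.6, -0.3], [0.7, 0.2], [-1.0, -0.1], [-0.3, 0.2]]
panel -0.08914234044389335 [ 0.56392934 -0.01431146] [[-0.1, 0.1], [0.7, -0.1], [0.2, 0.5], [-0.8, -0.4]]
jig -0.08563754841140239 [ 0.56295865 -0.01400769] [[1.0, -0.9], [-2.2, -1.4], [1.0, 1.8], [0.2, 0.5]]
grip [0.6183925  0.22251767 0.107     ]
[[284.91592792 247.09780868]
 [284.96517722 263.43814235]
 [284.72706795 185.09263541]]
195 275 291
205 275 291
220 275 291
235 275 291
250 275 291
258 276 291
278 186 260
284 187 261
290 186 260
```

```bash
cat >> h.py <<'E'
TH=-.088;T=np.array([.5636,-.0142])
RJ=np.array([[np.cos(TH),-np.sin(TH)],[np.sin(TH),np.cos(TH)]])
def J(x,y,z): return np.r_[RJ@[x,y]+T,z]
def arc(a,dx=0.):
    a=np.radians(a); return J(.035+dx,.120+.134*np.sin(a),.049+.134*np.cos(a)-.0187)
E
python3 - <<'E'
from h import *
q=quat(TH,1)
manip.command_gripper(.06)
manip.goto(arc(64)+[0,0,.08],q)
manip.move_l(arc(64),feed=.12); st()
manip.command_gripper(.0,newtons=50); st()
cv2.imwrite("pics/g1.png",cams.snapshot("wrist")["pixels"])
E
```

```text
t5.62 p [0.6204 0.2224 0.0902] F [-0.6  0.8  0.1] T [-0.04 -0.03  0.01] gap 0.0599
t6.22 p [0.6199 0.2224 0.0895] F [ 0.4 -0.3  2.6] T [-0.05  0.03 -0.  ] gap -0.0002
```

View pics/g1.png

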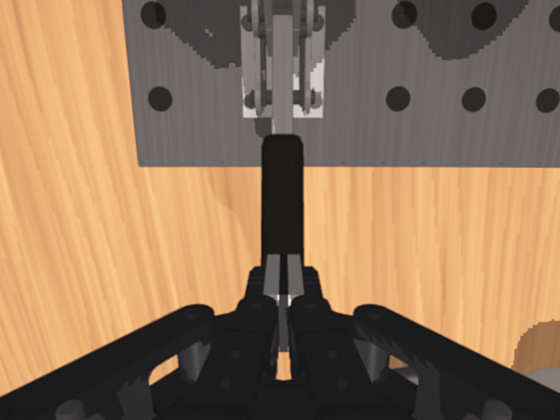

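Run:
```python
from h import *
import pickle
S={n:cams.snapshot(n) for n in("scene","side")}
pickle.dump(S,open("s2.pkl","wb"))
crop(S["scene"],290,60,410,180,5,"g2.png");crop(S["side"],140,180,300,320,5,"g3.png")
s=st()
for n in S: print(n,proj(S[n],[s["position"],arc(64)+[0,0,.0187]]))
```

```text
t6.37 p [0.6198 0.2224 0.0893] F [-0.1 -0.3  3.8] T [ 0.08 -0.04  0.02] gap 0.0002
scene [[352.57553163 163.44891906]
 [353.06814643 159.32092871]]
side [[194.02448393 277.18718541]
 [193.33553586 271.01459795]]
```

View pics/g2.png

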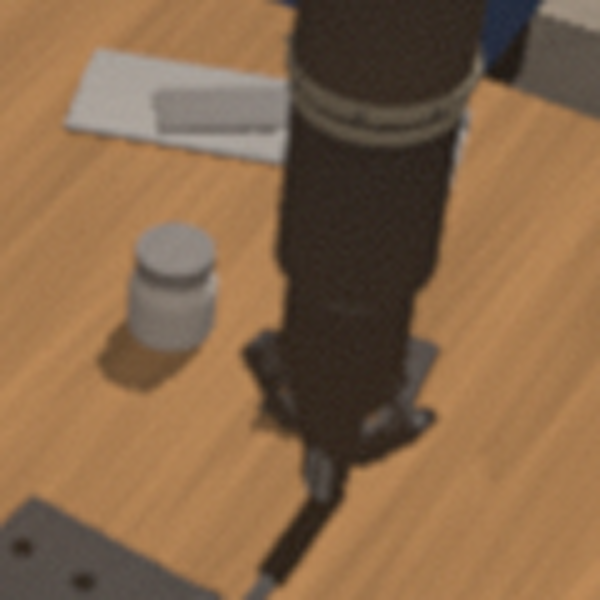

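View pics/g3.png

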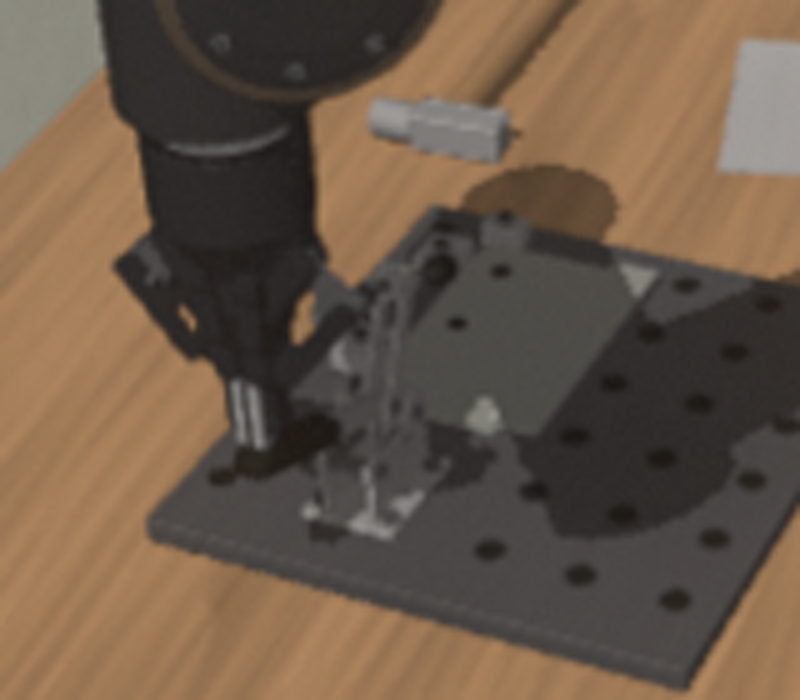

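Run:
```python
from h import *
manip.command_gripper(.06); s=st()
a=cams.snapshot("wrist");b=cams.snapshot("side");c=cams.snapshot("scene")
cv2.imwrite("pics/h1.png",a["pixels"]);crop(b,140,180,260,300,5,"h2.png");crop(c,300,90,400,190,6,"h3.png")
```

```text
t6.97 p [0.6195 0.2222 0.0888] F [-0.3  0.3  0.6] T [0.   0.02 0.01] gap 0.0600
```

View pics/h1.png

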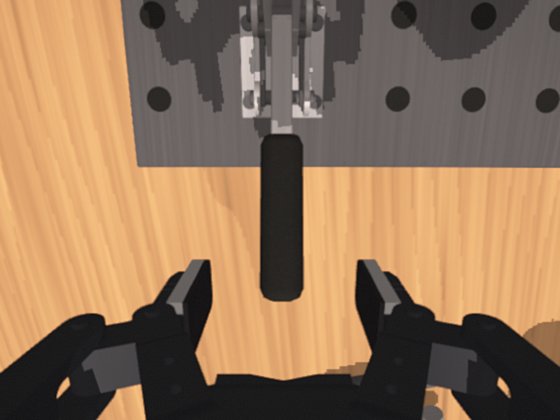

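View pics/h2.png

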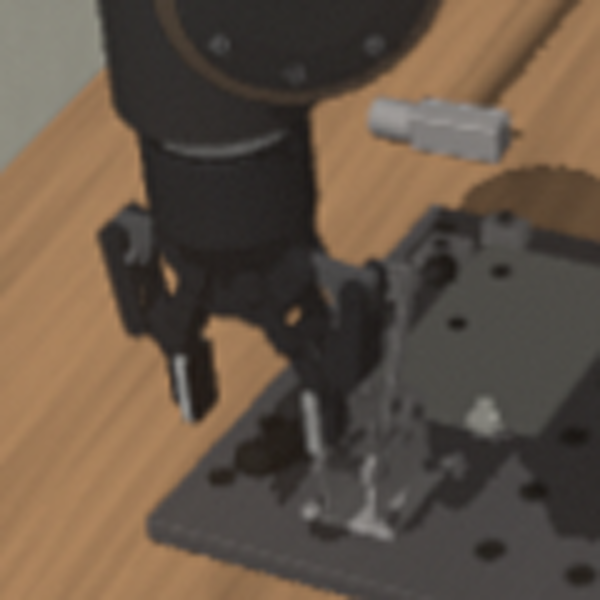

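View pics/h3.png

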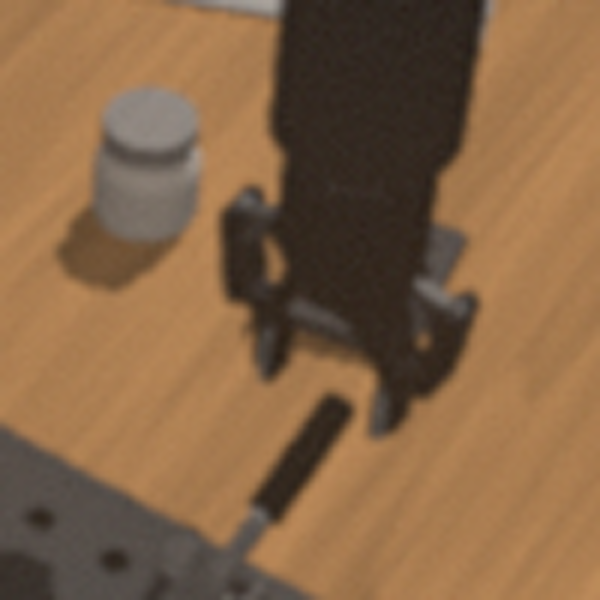

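Run:
```python
from h import *
import pickle
S=pickle.load(open("s2.pkl","rb"))
print(tri(S["scene"],(363.3,162.5),S["side"],(179,263.6)))
print(tri(S["scene"],(344.7,153),S["side"],(204,272)))
# handle end: scene crop(340,400), side (245,465)
print(tri(S["scene"],(356.7,156.7),S["side"],(188,272)))
```

```text
(array([0.65681291, 0.21808556, 0.11824084]), np.float64(0.0015167613053478951))
(array([0.58851261, 0.22616754, 0.11501628]), np.float64(0.0022140341458776578))
(array([0.62613524, 0.23438178, 0.11250016]), np.float64(0.0015906861861258936))
```

Run:
```python
from h import *
manip.move_l(arc(64)-[0,0,.020],feed=.08); st()
manip.command_gripper(.0,newtons=50); st()
a=cams.snapshot("wrist");c=cams.snapshot("scene");b=cams.snapshot("side")
cv2.imwrite("pics/i1.png",a["pixels"]);crop(b,140,180,260,300,5,"i2.png");crop(c,300,90,400,190,6,"i3.png")
```

```text
t7.52 p [0.6191 0.2218 0.068 ] F [ 0.8  0.1 -1.5] T [ 0.04 -0.05  0.02] gap 0.0599
t7.96 p [0.6201 0.2224 0.0695] F [ 1.2 -0.2  0.9] T [-0.11 -0.49  0.08] gap 0.0191
```

View pics/i1.png

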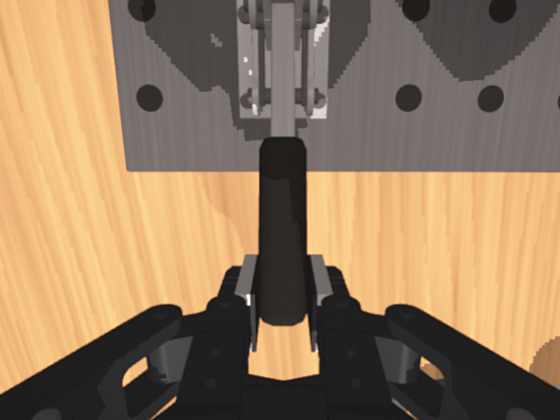

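View pics/i2.png

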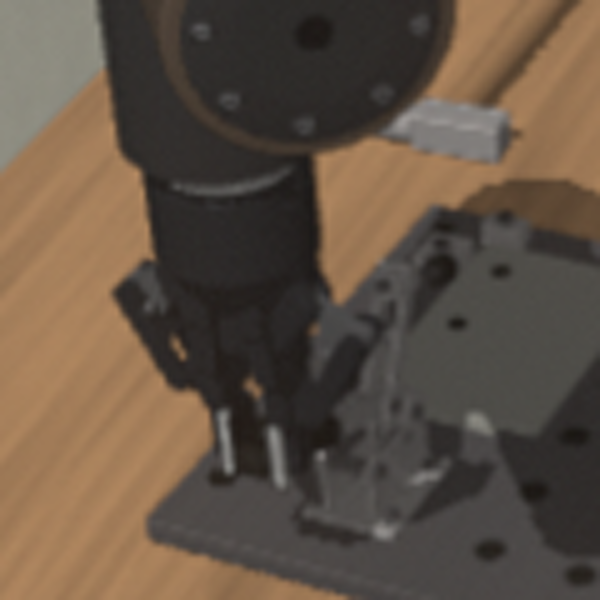

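Run:
```python
from h import *
s=manip.get_state(); off=np.array([s["position"][0],s["position"][1],.0688])-arc(64); print(off)
off[2]=.0688-arc(64)[2]
for a in list(range(60,2,-6)):
    manip.move_l(arc(a)+off,feed=.07)
    s=manip.get_state(); print(a,s["position"].round(4),s["force"].round(1),round(s["finger_gap"],4))
    if np.linalg.norm(s["force"])>50: break
cv2.imwrite("pics/k1.png",cams.snapshot("wrist")["pixels"])
crop(cams.snapshot("side"),140,180,300,320,5,"k2.png");crop(cams.snapshot("scene"),280,100,400,220,5,"k3.png")
```

```text
[ 0.00049426  0.00020042 -0.02024173]
60 [0.6197 0.2179 0.0771] [ 2.2 -0.2 -1.4] 0.019
54 [0.6188 0.2096 0.0889] [ 2.2 -3.5 -3.9] 0.0189
48 [0.6177 0.2002 0.0999] [ 2.8 -3.6 -6.7] 0.019
42 [0.6168 0.19   0.11  ] [ 2.8 -5.2 -8.6] 0.0188
36 [0.6157 0.179  0.119 ] [  2.8  -5.1 -10.9] 0.0187
30 [0.6148 0.1673 0.1267] [  2.9  -3.7 -10.2] 0.0186
24 [0.6138 0.1554 0.133 ] [  1.3  -3.2 -10.9] 0.0188
18 [0.613  0.1432 0.1379] [ 1.1 -2.  -9. ] 0.019
12 [0.6122 0.1303 0.1417] [ 0.3  1.5 -6.2] 0.0187
6 [0.6112 0.1168 0.144 ] [-0.   3.  -2.2] 0.0187
```

View pics/k1.png

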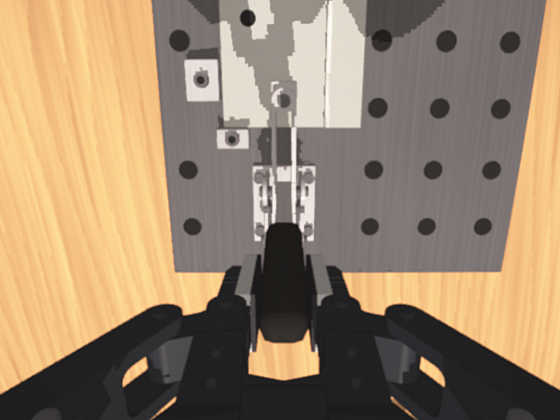

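View pics/k2.png

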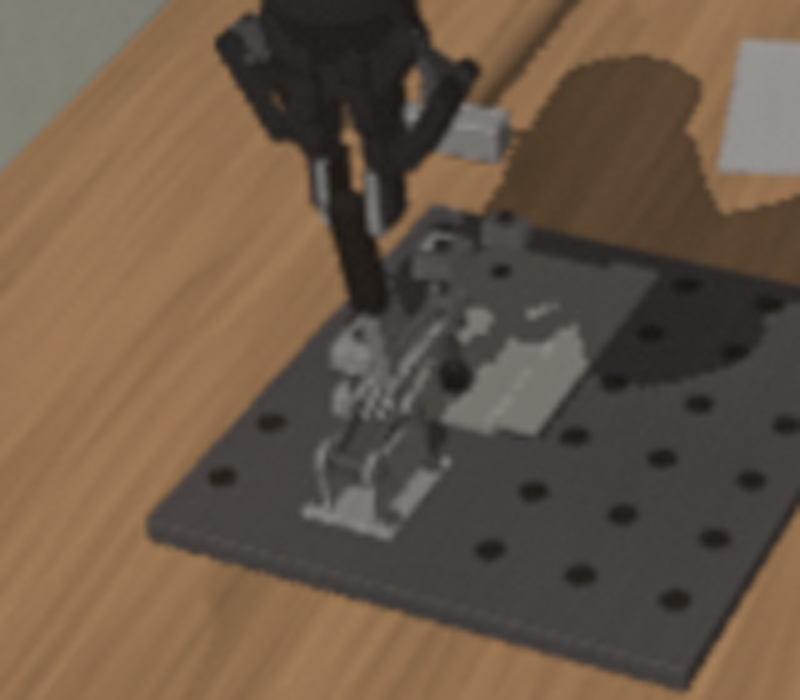

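Run:
```python
from h import *
off=np.array([.0005,.0002,.0688-arc(64)[2]])
print(arc(6)+off)
for a in (4,2,0,-2,-4,-6,-8):
    manip.move_l(arc(a)+off,feed=.05)
    s=manip.get_state(); print(a,(arc(a)+off)[1].round(4),s["position"].round(4),s["force"].round(1),round(s["finger_gap"],4))
    if abs(s["force"][1])>35: break
manip.dwell(.3);st()
cv2.imwrite("pics/l1.png",cams.snapshot("wrist")["pixels"])
crop(cams.snapshot("side"),140,180,300,320,5,"l2.png");crop(cams.snapshot("scene"),280,100,400,220,5,"l3.png")
```

```text
[0.61074195 0.11641225 0.1433242 ]
4 0.1118 [0.611  0.1123 0.1444] [0.2 5.1 1.4] 0.0185
2 0.1071 [0.6106 0.1074 0.1447] [0.4 4.6 3.4] 0.019
0 0.1025 [0.6101 0.1025 0.1446] [0.8 3.9 4.8] 0.0187
-2 0.0978 [0.6095 0.0975 0.1444] [1.2 2.1 5.8] 0.0188
-4 0.0931 [0.609 0.093 0.144] [1.8 1.7 5.2] 0.0188
-6 0.0885 [0.6083 0.0882 0.1434] [0.8 1.1 5.6] 0.019
-8 0.0839 [0.6083 0.0849 0.1429] [1.7 6.4 4.5] 0.0187
t13.73 p [0.6083 0.085  0.1429] F [0.9 5.9 4.7] T [ 2.68 -0.47  0.02] gap 0.0187
```

View pics/l1.png

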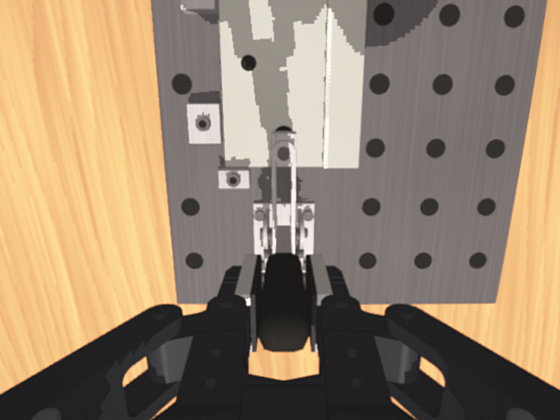

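View pics/l2.png

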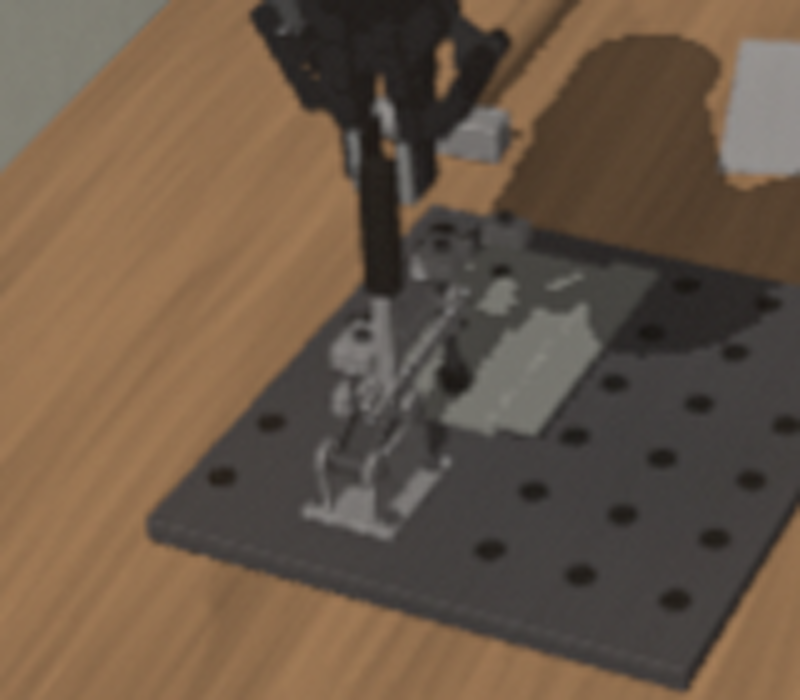

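Run:
```python
from h import *
off=np.array([.0005,.0002,.0688-arc(64)[2]])
for a in (-9,-10,-11,-12):
    manip.move_l(arc(a)+off,feed=.05)
    s=manip.get_state(); print(a,(arc(a)+off)[1].round(4),s["position"].round(4),s["force"].round(1),s["wrist_torque"].round(2),round(s["finger_gap"],4))
    if abs(s["force"][1])>22: break
```

```text
-9 0.0816 [0.6083 0.0838 0.1427] [ 0.3 10.8  5.2] [ 4.31 -0.02 -0.1 ] 0.0186
-10 0.0793 [0.6085 0.0825 0.1424] [ 0.8 15.   5.4] [ 5.6  -0.28  0.12] 0.0189
-11 0.077 [0.6085 0.0812 0.1421] [ 0.2 19.9  6.1] [ 7.13  0.11 -0.1 ] 0.0189
-12 0.0747 [0.6086 0.0801 0.1419] [-0.8 23.8  7.9] [ 8.83  0.43 -0.11] 0.0184
```

Run:
```python
from h import *
off=np.array([.0005,.0002,.0688-arc(64)[2]])
manip.move_l(arc(-7)+off,feed=.05);st()
manip.command_gripper(.06);st()
p=manip.get_state()["position"];manip.move_l(p+[0,0,.12],feed=.15);st()
manip.goto(J(-.0,.0,.30),quat(TH,1))
a=cams.snapshot("wrist");cv2.imwrite("pics/m1.png",a["pixels"])
crop(cams.snapshot("side"),140,180,300,320,5,"m2.png");crop(cams.snapshot("scene"),250,130,380,270,4,"m3.png")
```

```text
t15.27 p [0.6079 0.0853 0.1428] F [ 1.6 -0.8  3.7] T [-0.34 -0.81 -0.19] gap 0.0185
t15.74 p [0.6078 0.086  0.1428] F [-0.7 -0.2  0.8] T [-0.01 -0.01 -0.05] gap 0.0599
t16.69 p [0.6072 0.0859 0.2617] F [ 0.1 -0.7 -0.4] T [-0.05  0.03 -0.04] gap 0.0601
```

View pics/m1.png

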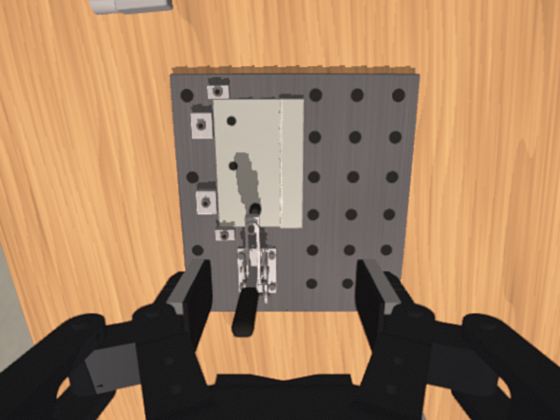

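View pics/m2.png

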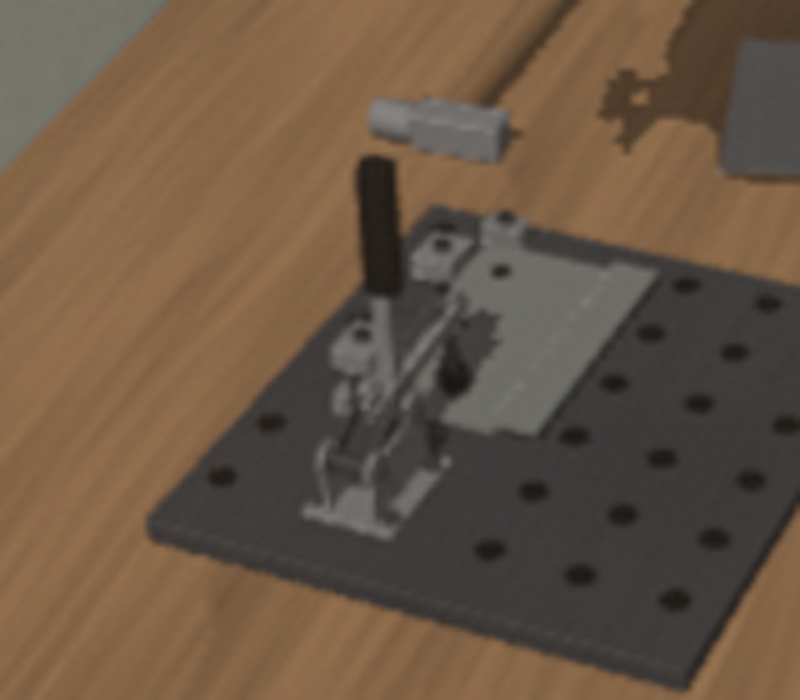

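Run:
```python
from h import *
X=np.array([.4905,-.3315]);q=quat(.2056,1)
manip.command_gripper(.052)
manip.goto(np.r_[X,.14],q)
manip.move_l(np.r_[X,.04],feed=.15);st()
a=cams.snapshot("wrist");cv2.imwrite("pics/n1.png",a["pixels"])
b=cams.snapshot("scene");crop(b,170,240,270,340,6,"n2.png")
b=cams.snapshot("side");crop(b,260,160,360,240,6,"n3.png")
```

```text
t19.80 p [ 0.4914 -0.3315  0.0409] F [-0.7  0.5  1.1] T [0.02 0.02 0.05] gap 0.0521
```

View pics/n1.png

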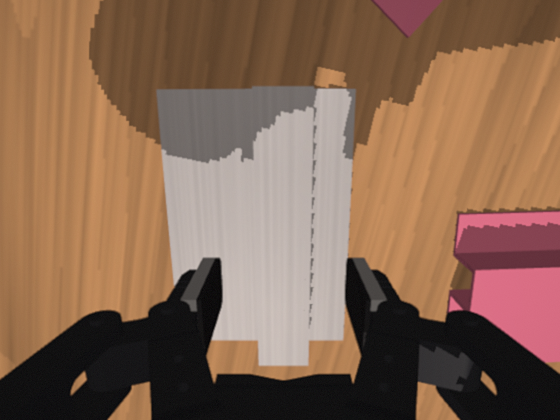

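View pics/n2.png

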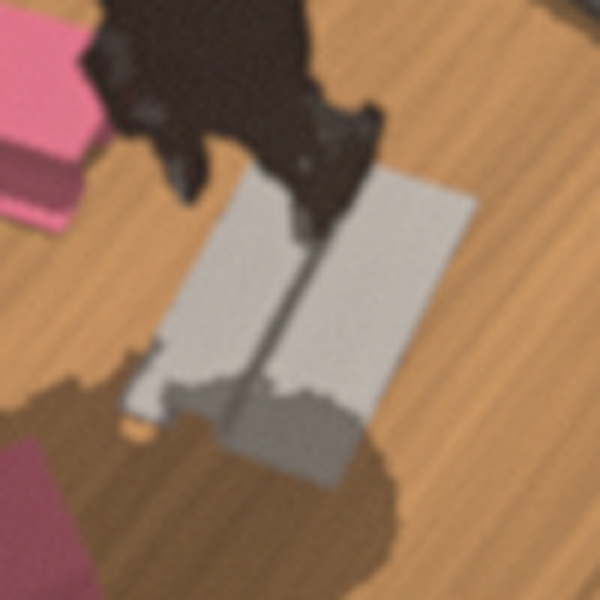

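View pics/n3.png

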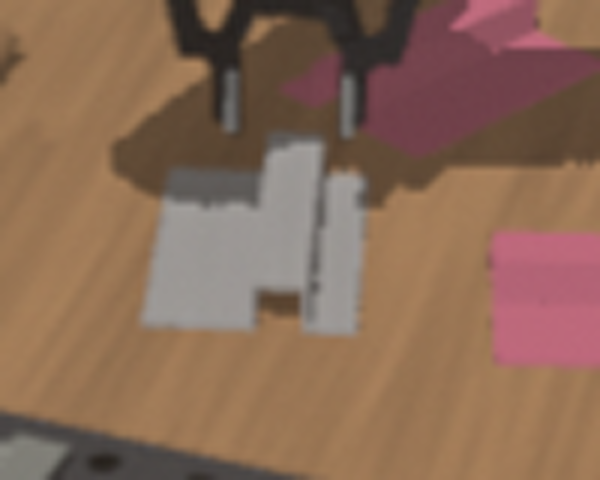

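Run:
```python
from h import *
import pickle
S=pickle.load(open("s2.pkl","rb"))
print(tri(S["scene"],(201.7,273.3),S["side"],(318,182.5)))
print(tri(S["scene"],(222.5,280.5),S["side"],(298.5,181.7)))
```

```text
(array([ 0.46414859, -0.34202972,  0.0674521 ]), np.float64(0.002858818114999016))
(array([ 0.52447747, -0.32942698,  0.06760578]), np.float64(0.004138119168631623))
```

Run:
```python
from h import *
X=np.array([.4905,-.3315])
for z in (.015,.0,-.006,-.011):
    try: manip.move_l(np.r_[X,z],feed=.08)
    except Exception as e: print(z,repr(e));break
    s=st()
    if s["force"][2]>6: break
manip.command_gripper(0,newtons=60);st()
cv2.imwrite("pics/o1.png",cams.snapshot("wrist")["pixels"])
b=cams.snapshot("side");crop(b,260,160,360,240,6,"o3.png")
```

```text
t20.41 p [ 0.4902 -0.3315  0.0146] F [ 0.1 -0.2 -0.7] T [ 0.01  0.   -0.04] gap 0.0517
t20.74 p [ 4.901e-01 -3.314e-01 -4.000e-04] F [ 1.   0.6 -0.2] T [-0.01  0.01 -0.  ] gap 0.0518
t20.99 p [ 0.4903 -0.3314 -0.0062] F [-0.4 -0.8 -0.4] T [-0.01  0.    0.02] gap 0.0519
t21.24 p [ 0.4902 -0.3314 -0.0113] F [ 0.1  0.  -0.6] T [ 0.02 -0.03  0.03] gap 0.0524
t21.57 p [ 0.4908 -0.3316 -0.0105] F [-0.3  0.5  3.7] T [0.23 0.18 0.02] gap 0.0284
```

View pics/o1.png

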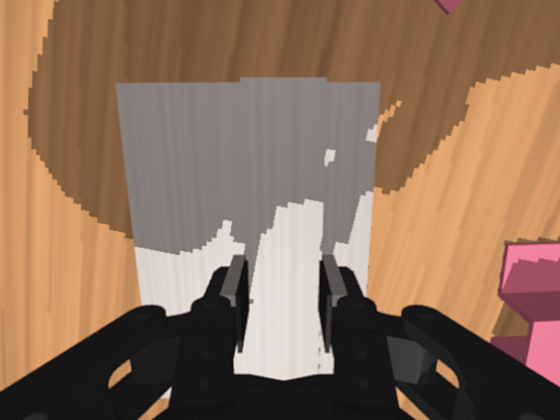

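View pics/o3.png

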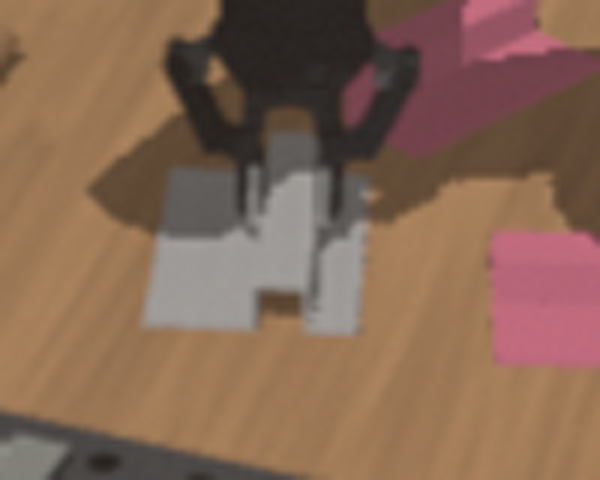

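Run:
```python
from h import *
import pickle
manip.command_gripper(0,newtons=90)
p=manip.get_state()["position"];manip.move_l(np.r_[p[:2],.09],feed=.15);st()
q=quat(-.089,1)
manip.goto(J(-.115,0,.09),q);st()
manip.move_l(J(-.115,0,.022),feed=.12);st()
S={n:cams.snapshot(n) for n in("scene","side","wrist")}
pickle.dump(S,open("s3.pkl","wb"))
cv2.imwrite("pics/p1.png",S["wrist"]["pixels"])
crop(S["scene"],215,140,385,280,4.5,"p2.png");crop(S["side"],165,190,335,320,4.5,"p3.png")
```

```text
t22.72 p [ 0.4901 -0.3312  0.0888] F [ 0.3  0.9 -3.9] T [0.01 0.05 0.04] gap 0.0269
t23.97 p [ 0.4493 -0.0044  0.0898] F [-0.4  0.3 -2.9] T [-0.05  0.02  0.  ] gap 0.0272
t24.68 p [ 0.4496 -0.0043  0.0223] F [-0.1  0.3 -3. ] T [-0.02  0.05  0.03] gap 0.0275
```

View pics/p1.png

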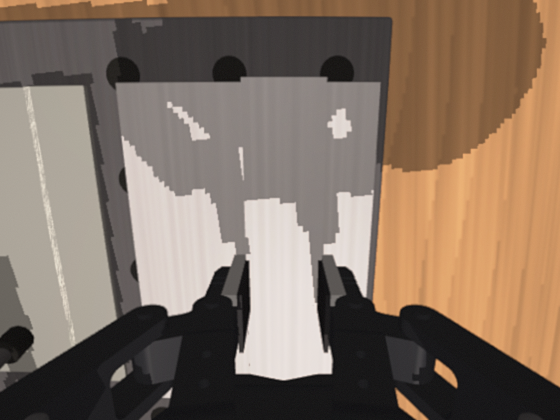

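View pics/p2.png

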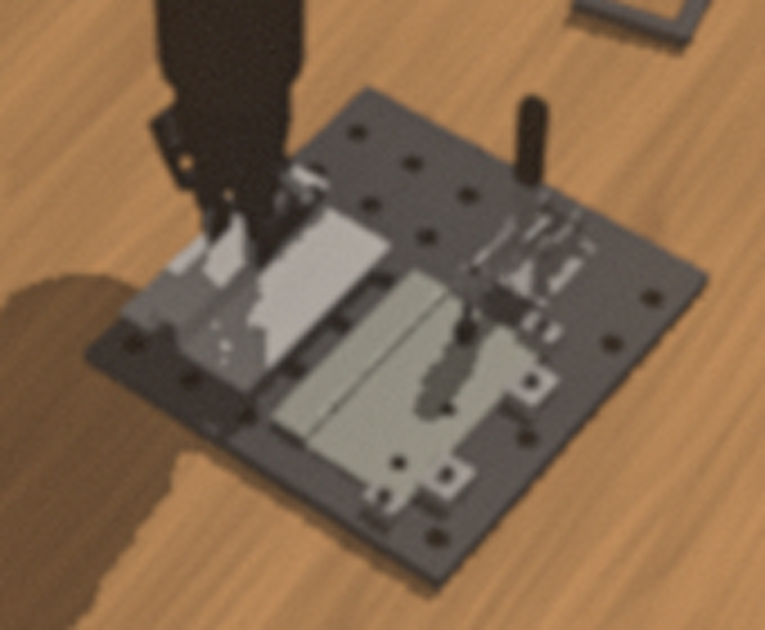

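View pics/p3.png

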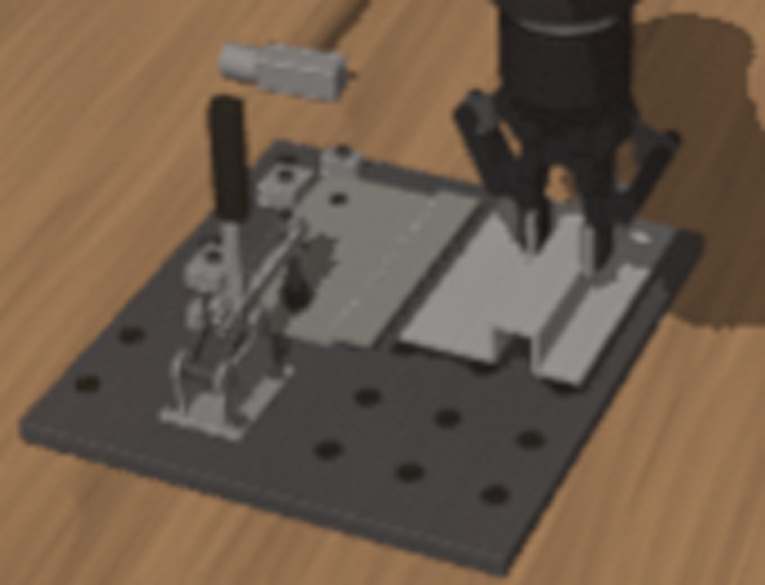

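Run:
```python
from h import *
import pickle
S=pickle.load(open("s3.pkl","rb"))
sc=lambda x,y:(215+(x+.5)/4.5-.5,140+(y+.5)/4.5-.5)
sd=lambda x,y:(165+(x+.5)/4.5-.5,190+(y+.5)/4.5-.5)
j=lambda X:np.r_[RJ.T@(X[:2]-T),X[2]].round(4)
for n,a,b in (("s+",(390,243),(396,341)),("s-",(250,388),(495,207)),("l+",(418,268),(375,348)),("l-",(272,412),(487,195))):
    X,e=tri(S["scene"],sc(*a),S["side"],sd(*b)); print(n,j(X),round(e,4))
```

```text
s+ [-0.0424  0.0823  0.0339] 0.0032
s- [-0.0402 -0.0716  0.0288] 0.007
l+ [-0.0233  0.082   0.0223] 0.006
l- [-0.0237 -0.0799  0.0269] 0.0069
```

Run:
```python
from h import *
import pickle
s=pickle.load(open("s3.pkl","rb"))["wrist"]
crop(s,0,0,400,130,2,"q1.png")
j=lambda X:np.c_[(X[:,:2]-T)@RJ,X[:,2]].round(4)
print(j(plane(s,[(117,82.5),(380,81.5)],.036)),j(plane(s,[(87,86.5)],.024)))
```

```text
[[-0.0456 -0.0805  0.036 ]
 [-0.1549 -0.0805  0.036 ]] [[-0.0264 -0.0797  0.024 ]]
```

View pics/q1.png

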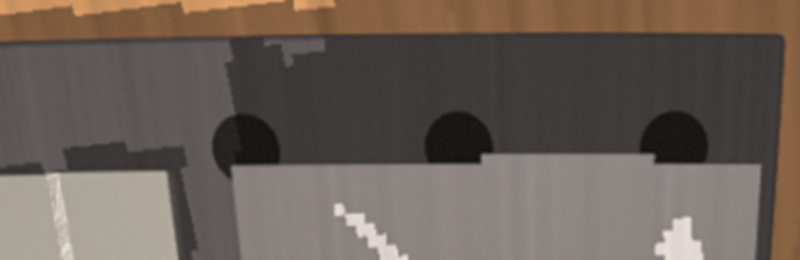

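Run:
```python
from h import *
for z in (.008,.006,.005,.004,.003,.002,.001,0,-.001):
    manip.move_l(J(-.115,0,z),feed=.06); manip.dwell(.15)
    s=manip.get_state();print(z,s["position"].round(4),s["force"].round(1),s["wrist_torque"].round(2))
    if s["force"][2]>4: break
```

```text
0.008 [ 0.4492 -0.004   0.0082] [ 0.3  0.5 -3.4] [-0.01  0.08  0.03]
0.006 [ 0.4491 -0.0041  0.006 ] [-0.3  0.2 -1.6] [-0.01  0.02  0.04]
0.005 [ 0.449  -0.0041  0.005 ] [ 0.3 -0.2 -2.6] [ 0.03  0.06 -0.02]
0.004 [ 0.4492 -0.004   0.0046] [-2.7 -0.2  6.7] [ 0.27  1.2  -0.04]
```

Run:
```python
from h import *
z=.0043
for x in list(np.arange(-.110,-.0765,.005))+list(np.arange(-.0745,-.066,.001)):
    manip.move_l(J(x,0,z),feed=.05)
    s=manip.get_state();f=s["force"];fj=RJ.T@f[:2]
    print(round(x,4),(RJ.T@(s["position"][:2]-T)).round(4),s["position"][2].round(4),fj.round(1),f[2].round(1),s["wrist_torque"].round(2))
    if fj[0]<-14 or f[2]>25: break
    if f[2]>12: z+=.0003
    elif f[2]<1: z-=.0004
```

```text
-0.11 [-0.1091  0.0003] 0.0046 [ 1.7 -0.5] 0.4 [-0.06 -0.38  0.  ]
-0.105 [-0.1061 -0.0005] 0.0046 [-8.4  1.3] 16.6 [0.62 3.1  0.03]
-0.1 [-0.0999 -0.0001] 0.0046 [-2.2  0. ] 7.3 [0.08 1.   0.02]
-0.095 [-0.0955 -0.0003] 0.0046 [-4.2 -0.9] 10.8 [-0.06  1.67 -0.01]
-0.09 [-0.0906 -0.0004] 0.0046 [-4.8 -0.1] 11.4 [-0.15  1.77  0.02]
-0.085 [-0.0856 -0.0005] 0.0046 [-4.8 -1.1] 10.2 [-0.15  1.68 -0.02]
-0.08 [-0.0806 -0.0004] 0.0046 [-4.3 -1.2] 10.5 [-0.18  1.68  0.02]
-0.0745 [-0.075  -0.0004] 0.0046 [-4.  -0.5] 9.6 [-0.23  1.46 -0.03]
-0.0735 [-0.0747 -0.0005] 0.0046 [-8.3  0.9] 13.1 [ 0.42  2.57 -0.07]
-0.0725 [-0.0733 -0.0003] 0.0046 [-4.2  0.3] 7.4 [ 0.2   1.73 -0.02]
-0.0715 [-0.0725 -0.0004] 0.0046 [-6.5  0.6] 10.0 [0.3  2.12 0.02]
-0.0705 [-0.0716 -0.0005] 0.0046 [-6.5  0.6] 9.9 [0.23 2.18 0.05]
-0.0695 [-0.0707 -0.0005] 0.0046 [-6.2  0.3] 9.6 [ 0.19  2.18 -0.  ]
-0.0685 [-0.0697 -0.0005] 0.0046 [-6.7  0.2] 9.9 [ 0.19  2.22 -0.02]
-0.0675 [-0.069  -0.0006] 0.0046 [-8.   0.6] 10.8 [ 0.38  2.68 -0.06]
-0.0665 [-0.069  -0.0006] 0.0046 [-11.8   3.6] 15.3 [1.33 4.16 0.05]
```

Run:
```python
from h import *
import pickle
S={n:cams.snapshot(n) for n in("scene","side","wrist")}
pickle.dump(S,open("s4.pkl","wb"));st()
cv2.imwrite("pics/r1.png",S["wrist"]["pixels"])
crop(S["scene"],215,140,385,280,4.5,"r2.png");crop(S["side"],165,190,335,320,4.5,"r3.png")
```

```text
t30.73 p [ 0.4948 -0.0088  0.0046] F [-11.8   3.2  15.8] T [1.32 4.18 0.06] gap 0.0271
```

View pics/r1.png

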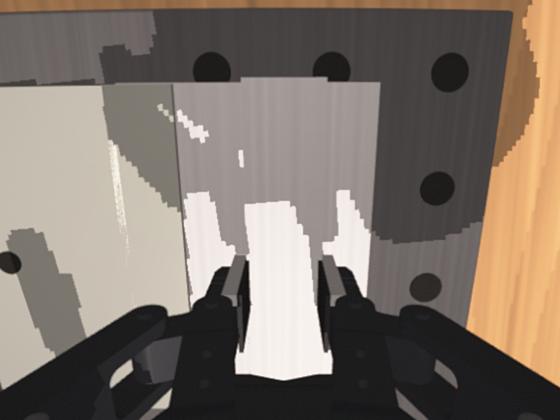

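View pics/r2.png

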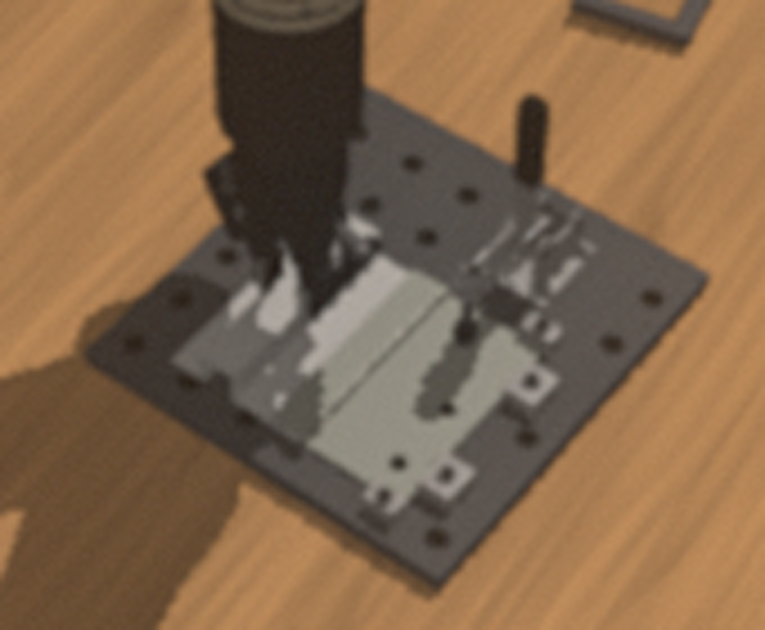

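View pics/r3.png

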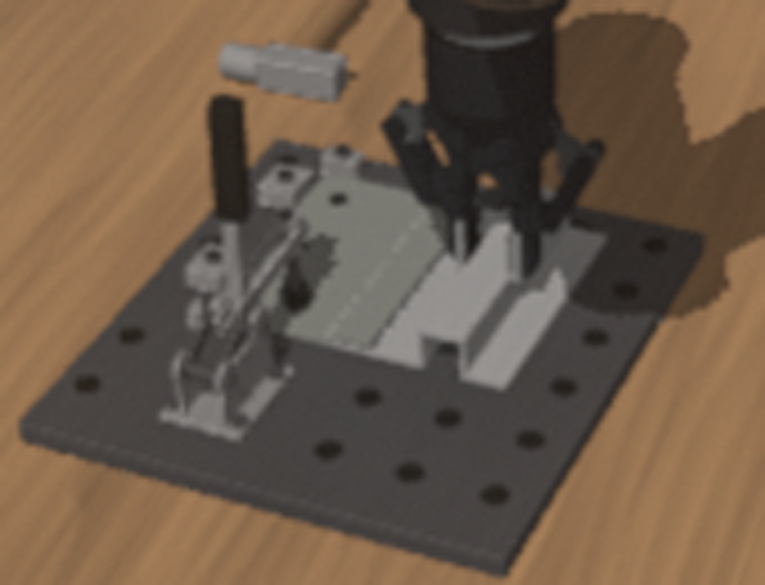

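Run:
```python
from h import *
import pickle
s=pickle.load(open("s4.pkl","rb"))["wrist"]
crop(s,100,60,440,150,2.3,"t1.png")
j=lambda X:np.c_[(X[:,:2]-T)@RJ,X[:,2]].round(4)
n=j(plane(s,[(379.5,83),(374,200)],.018));l=j(plane(s,[(173,84),(181,200)],.024));print("narrow",n,"lip",l)
print("wide end",j(plane(s,[(200,83)],.018)))
S=pickle.load(open("s0.pkl","rb"));A=pickle.load(open("s4.pkl","rb"))
# panel motion: compare panel far-part between side images
d=cv2.absdiff(S["scene"]["pixels"],A["scene"]["pixels"]).max(2)
```

```text
narrow [[-0.1095 -0.0807  0.018 ]
 [-0.1104 -0.0306  0.018 ]] lip [[-0.0256 -0.0801  0.024 ]
 [-0.0252 -0.0323  0.024 ]]
wide end [[-0.0351 -0.0808  0.018 ]]
```

View pics/t1.png

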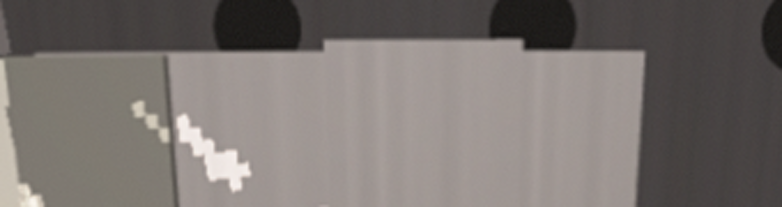

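Run:
```python
from h import *
import pickle
s=pickle.load(open("s4.pkl","rb"))["wrist"]
g=cv2.cvtColor(s["pixels"],cv2.COLOR_BGR2GRAY).astype(float);g=cv2.GaussianBlur(g,(3,3),0)
gx=np.abs(np.gradient(g,axis=1))
def edge(r0,r1,c0,c1,z):
    P=[]
    for r in range(r0,r1):
        c=c0+(r-r0)*(c1-c0)/(r1-r0);a=int(c)-5;w=gx[r,a:a+11];k=w.argmax()
        if 0<k<10: 
            y=w[k-1:k+2];P.append((a+k+.5*(y[0]-y[2])/(y[0]-2*y[1]+y[2]),r))
    X=plane(s,P,z)[:,:2]@RJ-T@RJ
    f=np.polyfit(X[:,1],X[:,0],1)
    for _ in range(3):
        e=X[:,0]-np.polyval(f,X[:,1]);m=abs(e)<max(2*np.median(abs(e)),2e-4);f=np.polyfit(X[m,1],X[m,0],1)
    print("x@y=0 %.4f slope %.4f n%d/%d res %.4f"%(f[1],f[0],m.sum(),len(P),abs(e[m]).max()))
edge(88,185,379.5,375,.018);edge(88,240,173,183.5,.024)
```

```text
x@y=0 -0.1098 slope -0.0007 n97/97 res 0.0001
x@y=0 -0.0256 slope -0.0015 n114/152 res 0.0002
```

Run:
```python
from h import *
manip.move_l(J(-.0676,0,.0041),feed=.03);manip.dwell(.3)
s=manip.get_state();print(s["clock"],(RJ.T@(s["position"][:2]-T)).round(4),s["position"][2],RJ.T@s["force"][:2],s["force"][2],s["wrist_torque"].round(2))
z=.0041
for i in range(8):
    f=np.mean([(manip.dwell(.05),manip.get_state()["force"][2])[1] for _ in range(4)])
    print(round(z,4),round(f,1))
    if 11<f<17: break
    z-= np.clip((14-f)/20*1e-3,-.0005,.0005)
    manip.move_l(J(-.0676,0,z),feed=.03);manip.dwell(.2)
q=s["orientation"];print(Ro.from_quat(q[[1,2,3,0]]).as_matrix()[:,1].round(4))
st();w=cams.snapshot("wrist");cv2.imwrite("pics/u1.png",w["pixels"]);crop(cams.snapshot("side"),165,190,335,320,4.5,"u2.png")
```

```text
31.275 [-0.069  -0.0006] 0.004577264886901661 [-9.03275824  0.22575372] 15.961741816074072 [ 0.23  3.15 -0.01]
0.0041 15.5
[-2.e-03 -7.e-04 -1.e+00]
t31.48 p [ 0.4948 -0.0088  0.0046] F [-9.7  1.3 15.1] T [0.34 3.15 0.  ] gap 0.0273
```

View pics/u2.png

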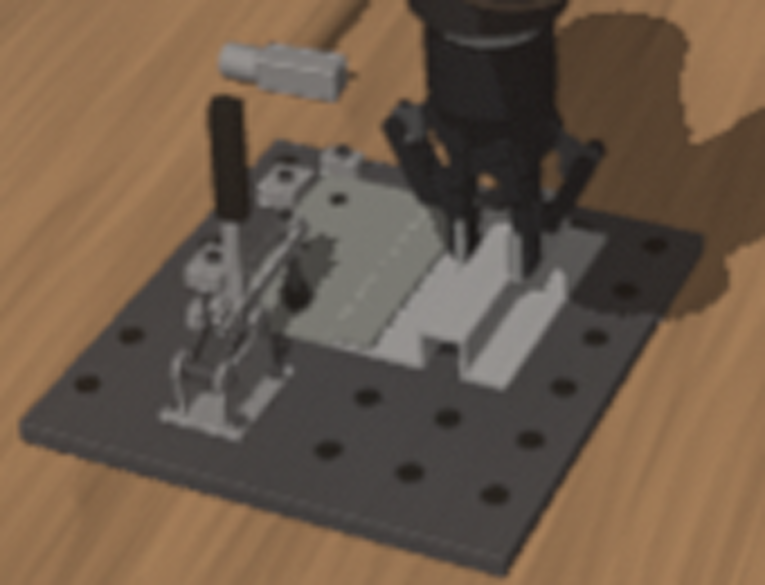

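Side view: the handle is upright at (228,155) and the foot sits on the panel at (295,290). The flange is under the lip edge, with no gap at (375,345) or (440,265). The push reads 15 N and is steady, so I am handing it in.

Run:
```python
from h import *
order.sign_off(); st()
```

```text
the job is handed in; nothing more can be done
the job is handed in; nothing more can be done
```

I closed and locked the toggle clamp, slid the strip's wide flange under the panel's lip up to the step, and handed in at about 31.5 s with the strip still gripped and pressed down. The sign-off gave no verdict, so these are my own last checks:

- **Clamp:** I pushed the handle until it met a rigid stop at about 24 N. It stayed upright after I let go, with the foot on the panel. I could not measure the foot's force or the joint angle directly.
- **Strip position:** From the lip's edge to the narrow flange's edge I measured 84.2 mm, against 85 mm for a strip at home. That puts the strip against the step within measurement error.
- **Square and level:** The strip is square to the panel within about 0.001 rad, and their ends are level within about 1 mm.
- **Panel:** The lip's edge measured about 1 mm from where it was before, which is no more than its play and my measurement error.
- **Final push:** The strip is pressed down with about 15 N and towards the step with about 9 N, with a 90 N grip. The tool axis is within 0.002 rad of vertical.
- **Hammer, jar and C-clamp:** I saw no contact with any of them, but I did not measure where they ended up.

**Disagreements:**
- The fingertips appeared about 20 to 27 mm behind the reported TCP in the camera views. Because of this my first pinch of the handle closed on nothing; I lowered the gripper 20 mm and it gripped.
- The TCP's last 4–5 mm of travel showed a slightly higher sliding force, about 6.5 N instead of 4 N, before the firm stop. The panel may have taken up its play there.

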